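# Open the blast gate and start the dust extraction

## Robot

A 6-joint arm with a two-finger parallel gripper is mounted at the origin on the work surface. World frame = base frame: x ahead of the robot, y to its left, z up, the work surface at z = 0. Lengths are in mm, angles in rad, forces in N, time in s.
With the tool pointing down it reaches from about 325 to 875 mm from the base axis. Payload 4.4 kg.
Tool frame: the origin (TCP) lies at the very end of the fingers, on their centre line; the grasp point (between the pads) lies 19 mm behind it (arm.grip_depth is the distance from the TCP to the grasp point, in mm); z points along the fingers, y is the line along which they close (so a half turn about z gives the same grasp; the last joint's range is limited). The gripper opens to 85 mm and grips with 20 to 120 N. Pads are 22 mm wide; open, the fingers measure 114 mm over their backs; the gripper's body (76 mm by 85 mm) begins 54 mm behind the grasp point. The pads swing forward as they close: fully open they stand 13 mm farther back than shut.
Start: joints at [-1.292, 0.207, 1.542, -0, 1.393, -0.15], TCP at [239.585, -522.711, 231.282] pointing down, gripper open.
Joint ranges: [-2.73, 2.73], [-0.86, 2.22], [0.23, 2.46], [-1.11, 4.25], [0.08, 2.63], [-2.82, 2.82]. Speed limits (rad/s): [2.79, 2.79, 3.14, 3.14, 3.14, 3.14].

## Interface

Orientations are given as [roll, pitch, yaw] about the fixed x, y, z axes, in that order (R = Rz(yaw) Ry(pitch) Rx(roll)).
In Python, from plant import arm gives the robot as it stands.
- The arm moves only by the tool jog_arm, never from a script. Its argument "series" is text: rows parted by semicolons, each of 7 numbers parted by spaces: the turn, a rotation vector about the tool's x, y, z in units of pi/2 rad (1.0 is pi/2 rad), then the shift along the tool's x, y, z in units of 200 mm (1.0 is 200 mm), then the opening, from 0 (shut) to 1 (fully open). A call has exactly 10 rows; each row is the pose to reach, as a shift and turn from the pose commanded when the call began, along the tool's axes at that moment; what a row does not reach only later rows make up. A row lasts 1/10 s, in which the tool goes at most 50 mm and 8.59 degrees, less where a joint would pass 70% of its speed; a pose out of reach is approached as far as the arm can. A call with a number of a shift or a turn outside -1 to 1 is refused whole. A call with a gripper value outside its range is refused whole. The fingers move at their own pace and stop on an object; "grip_force" is the grip in N (left out, the last holds). Time passes only in rows, so rows that repeat a pose let the fingers close, or fill a call up. It gives the time, the measured TCP pose, the force, the opening and the grip force at its end, in the units of the state.
- arm.state(): the state, without advancing time (a new reading comes with each control period).
- arm.camera(name): name is "side" or "top" or "wrist"; returns the picture (400x640x3 uint8, blue, green, red); there is no depth.
- arm.calibration(name): a dict with "fov_y" (degrees; the focal length in pixels is half the picture's height over the tangent of half this angle, whatever the lens; pixels are square), "cx", "cy" (the principal point, pixels), "rvec" (rotation vector, rad) and "tvec" (3), from world to camera coordinates, as OpenCV has them. Camera axes: x right, y down, z forward; pixel columns grow to the right and rows downward; lengths in mm; the calibration is good to about 2 mm. A picture is of the moment at which its call begins: read the wrist's pose just before it. calibration takes no time and is no camera call; for the wrist camera it gives the pose at the moment of the call.
- arm.sign_off(): hands the job in; it is judged then, once.
Trained networks look in the newest picture that a camera, given by its name, has taken for a name from the list of things; names that differ only in an ending like _2 or _b are one class to them, and where a whole thing is asked for, a point or a joint stands for the part that bears it (a point fixed in the world has none). Each returns a list of dicts, best first, with "conf" (0 to 1); they miss things now and then, are a little off and sometimes report something else, mostly with a low value. They report only what shows in the picture. A call takes as long as a camera call. They do not tell look-alikes from the thing itself.
- arm.boxes_of(camera, target): "extent" ([left, top, right, bottom] in pixels, round what is visible of it).
- arm.outline_of(camera, target): "region" (400x640 bool, what is visible of it) and "extent" ([left, top, right, bottom] in pixels, round what is visible of it).
The state is a dict: "t": time; "joint_positions": joint angles; "dq": joint speeds; "joint_efforts": joint torques, N m; "eef_pos": TCP position; "tool_rot": TCP orientation; "contact_force": force on the tool from outside, world axes, zero at the start; "moment": the same for the moment, N m; "gripper_width": finger opening in mm; "finger_force": force on a finger pad.
Only numpy, scipy, OpenCV 4.12 (cv2) and the standard library are available. Lean on these libraries where they do the work, as an engineer would, in place of code of your own. Each camera call takes 0.05 s, during which the arm holds its last target. There are 200 camera calls.

## Task

Get the dust extraction ready for turning: with the fingertips push the upright tab of the wide dust port away from its collar until the gate is fully open, then press the square button on the switch box gently all the way down, let it come up again and withdraw. Push the tab, do not pinch it, press lightly, and leave the narrow port, the other two buttons and the loose things on the bench as they are.

Things in the scene. Friction and masses are not known exactly. Their poses are not given: they have to be found in the camera images.
- wide_port: The wide dust port, fixed to the bench: upright aluminium collar 80 mm in diameter, top 80 mm above the bench, in a square frame 110 x 110 mm whose top is 45 mm high. Origin: on the bench under the collar's centre. Its x axis is the way its steel blade slides out to open (roughly away from the robot, within 0.25 rad); z up.
- wide_tab (a point): Middle of the top edge of the upright steel tab on the wide port's blade, 96 mm above the bench; axes as the port's. The tab is 10 mm thick (along x), 50 mm wide, and rises from the blade (top 40 mm high). Shut (joint 0), this point is 105 mm from the port's centre along x, 60 mm free between collar and tab. Push the face that looks at the collar, away from the collar.
- wide_blade (a joint): How far the wide port's blade is drawn out, m: 0 shut, 0.080 fully open against its stop. It starts between 0 and 0.015, needs about 3 N to slide and stays where it is left.
- narrow_port: The narrow dust port, to be left alone: collar 50 mm in diameter, 80 mm high, in an 80 x 80 mm frame. Origin on the bench under its centre, x axis the way its own blade opens. Either port may be the left or the right one.
- narrow_tab (a point): Middle of the top edge of the narrow port's tab (same height and form as the wide one's), 95 mm from its port's centre when shut. It moves with the blade.
- station: Grey switch box fixed to the bench, 85 mm (x) by 230 mm (y), top plate 60 mm above the bench; origin under its centre. Three black push buttons stand in a row along its y axis, 70 mm apart, in any order.
- square_button_top (a point): Centre of the top of the button with the flat square cap, 30 x 30 mm; 84 mm above the bench when up. The button is pressed straight down; the point moves with it, its axes are the switch box's.
- square_button (a joint): Travel of that button, m: 0 up, 0.007 fully down; it counts as pressed beyond 0.005. Spring return: 2 N to start, 6 N fully down; it comes up again when let go.
- mushroom_button_top (a point): Centre of the top of the button with the domed mushroom cap, 40 mm across, the largest; 92 mm above the bench when up. The button is pressed straight down; the point moves with it, its axes are the switch box's.
- mushroom_button (a joint): Travel of that button, m: 0 up, 0.007 fully down; same spring; to be left alone.
- small_button_top (a point): Centre of the top of the button with the small flat round cap, 18 mm across; 80 mm above the bench when up. The button is pressed straight down; the point moves with it, its axes are the switch box's.
- small_button (a joint): Travel of that button, m: 0 up, 0.007 fully down; same spring; to be left alone.
- finial: Loose turned wooden finial standing upright, 44 mm across the foot, 92 mm high, origin under its foot.
- bowl: Loose turned wooden bowl, 100 mm across, 45 mm high, origin under its foot.
- glue: Loose pale plastic bottle with a grey cap, 40 mm across, 110 mm high, upright, origin under its foot.
Things that resemble listed ones, but are neither listed nor needed, are in the scene too. What is shaped like the finial but blue or yellow is not meant.

How it is judged:
By the outcome, as a careful person would: the job done as asked, in the order asked, and still so for the second after the job is handed in, with the robot touching nothing.
It also fails if it takes over 40 s, if anything falls off the work surface, if the arm or the gripper's body presses on something with over 40 N, if the wrist force passes 120 N, or if a joint passes its speed limit or range.

## Working session

There is one attempt and no reset: what is moved stays moved. The work goes in short steps, Python scripts to look and compute and a tool call to move; the robot and the scene stay as the last step left them, time stands still between calls to the robot, and variables do not carry over. Pictures are saved under pics/ and viewed, at most 10 in all, crops included, and the job is handed in when it is done.

Besides the shell and the picture viewer there is one more tool, called after "Request:" as name(argument=value, ...) on one line, values as JSON. jog_arm: Moves the arm, as the interface text tells. Shifts and turns lie within -1 to 1; 1 stands for 200 mm of shift or pi/2 rad of turn. Its arguments: {"type":"object","properties":{"series":{"type":"string"},"grip_force":{"type":"number"}},"required":["series"]}

```bash
mkdir -p pics; cat > h.py <<'E'
import numpy as np, cv2
from plant import arm
def cal(n):
    c=arm.calibration(n); f=200/np.tan(np.radians(c["fov_y"])/2)
    K=np.array([[f,0,c["cx"]],[0,f,c["cy"]],[0,0,1]]); return K,cv2.Rodrigues(np.array(c["rvec"],float))[0],np.array(c["tvec"],float).ravel()
def ray(n,uv,z):
    K,R,t=cal(n); d=R.T@np.linalg.solve(K,[uv[0],uv[1],1]); o=-R.T@t
    return o+d*(z-o[2])/d[2]
def proj(n,p):
    K,R,t=cal(n); q=K@(R@np.array(p,float)+t); return q[:2]/q[2]
E
python3 - <<'E'
from h import *
for n in("top","side"):
    cv2.imwrite(f"pics/{n}0.png",arm.camera(n))
    for t in["wide_port","wide_tab","narrow_port","narrow_tab","station","square_button_top","mushroom_button_top","small_button_top"]:
        print(n,t,[(np.round(b["extent"]).astype(int).tolist(),round(b["conf"],2)) for b in arm.boxes_of(n,t)[:3]])
s=arm.state();print(s["t"],s["eef_pos"],s["tool_rot"],s["gripper_width"])
E
```

```text
top wide_port [([235, 221, 290, 305], 0.81), ([336, 191, 437, 238], 0.72), ([380, 206, 395, 216], 0.27)]
top wide_tab []
top narrow_port [([159, 220, 199, 292], 0.85), ([358, 137, 380, 158], 0.35)]
top narrow_tab [([159, 217, 190, 278], 0.98), ([353, 197, 369, 214], 0.36)]
top station [([333, 188, 439, 237], 0.87), ([349, 194, 369, 218], 0.74)]
top square_button_top [([380, 202, 398, 219], 0.57), ([358, 138, 379, 159], 0.44)]
top mushroom_button_top [([351, 200, 368, 217], 0.53)]
top small_button_top []
side wide_port [([222, 157, 292, 209], 0.84)]
side wide_tab [([235, 160, 293, 196], 0.84), ([359, 191, 376, 218], 0.62), ([309, 230, 325, 245], 0.57)]
side narrow_port [([234, 112, 285, 154], 0.65)]
side narrow_tab [([261, 115, 284, 142], 0.54)]
side station [([297, 230, 338, 321], 0.68)]
side square_button_top [([306, 258, 323, 268], 0.49), ([234, 111, 285, 156], 0.16)]
side mushroom_button_top [([308, 228, 326, 246], 0.76)]
side small_button_top [([312, 288, 321, 297], 0.45)]
0.9 [ 239.57457997 -522.73902757  231.30286346] [ 3.14154041e+00 -6.67265465e-06  4.29762032e-01] 85.50077161058572
```

```bash
python3 - <<'E'
from h import *
a=cv2.imread("pics/top0.png")[110:320,140:460]; b=cv2.imread("pics/side0.png")[90:340,200:420]
cv2.imwrite("pics/top1.png",cv2.resize(a,None,fx=2.5,fy=2.5,interpolation=3))
cv2.imwrite("pics/side1.png",cv2.resize(b,None,fx=2.4,fy=2.4,interpolation=3))
E
```

```text
(no output)
```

View pics/top1.png

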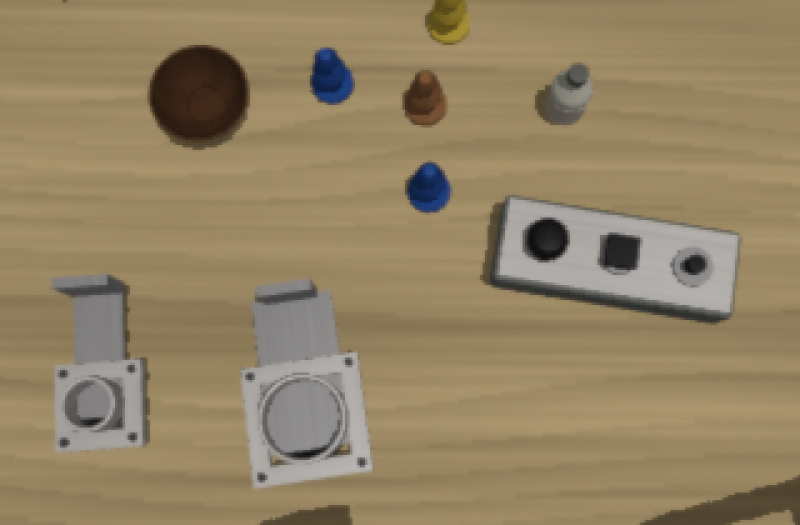

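View pics/side1.png

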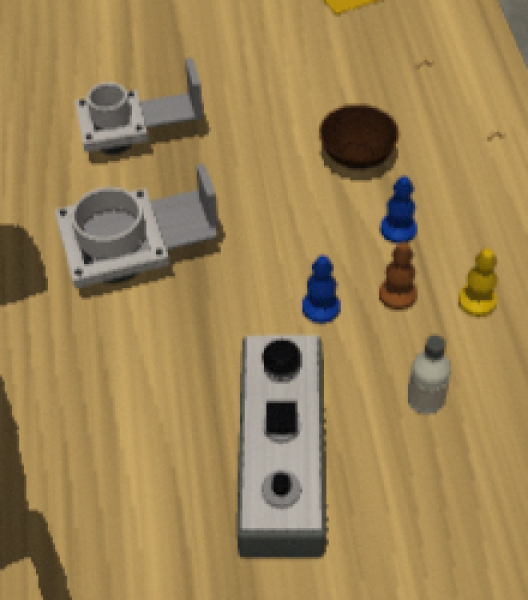

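Top crop: the wide port is the larger one, collar at crop (302,418), i.e. pixel (261,277), with its tab top near (254,224). The narrow port is at (176,271). The middle button at pixel (388,210) has the square cap; the mushroom is at (359,205) and the small one at (418,216).

```bash
python3 - <<'E'
from h import *
g=lambda x,y,z,n="top":ray(n,(x/2.5+140,y/2.5+110),z)
s=lambda x,y,z:ray("side",(x/2.4+200,y/2.4+90),z)
c=[g(*p,45) for p in[(242,370),(355,352),(372,470),(255,488)]]
print("corners",np.round(c),"mean",np.mean(c,0))
far=(c[0]+c[1])/2-(c[2]+c[3])/2; print("dir1",np.arctan2(far[1],far[0]))
l=c[0]-c[1]; print("dir2",np.arctan2(-l[0],l[1]))
print("collar",g(303,417,80),s(109,219,80))
print("tab top ends",g(256,294,96),g(312,284,96),"side",s(203,170,96),s(212,195,96))
print("sq",g(621,250,84),s(281,416,84),"mush",g(547,238,92),"small",g(694,264,80))
e=[g(*p,60) for p in[(508,197),(740,234),(729,312),(497,275)]];print("station",np.mean(e,0),np.round(e))
print("narrow tab",g(55,288,96),g(110,280,96))
for n in("top","side"):
  K,R,t=cal(n);print(n,-R.T@t)
# refine square by detection
for n in("top","side"):
  b=arm.boxes_of(n,"square_button_top")
  if b: x=b[0]["extent"];print(n,x)
E
```

```text
corners [[434. 139.  45.]
 [451.  34.  45.]
 [343.  16.  45.]
 [327. 123.  45.]] mean [388.71474298  77.80254189  45.        ]
dir1 0.1593535801049407
dir2 0.1663989087040548
collar [390.20653369  76.79075435  80.        ] [393.41994273  68.50451472  80.        ]
tab top ends [498.61033427 120.76613375  96.        ] [508.1582354   70.68201647  96.        ] side [505.55077039 111.69087792  96.        ] [511.35447222  71.88390723  96.        ]
sq [ 544.12746865 -211.81252207   84.        ] [ 545.50362187 -216.01211593   84.        ] mush [ 553.22692039 -142.67686879   92.        ] small [ 532.34300233 -279.86546532   80.        ]
station [ 544.30806246 -213.52658056   60.        ] [[ 599. -110.   60.]
 [ 565. -330.   60.]
 [ 490. -316.   60.]
 [ 523.  -99.   60.]]
narrow tab [502.38042866 301.42976324  96.        ] [510.09947283 252.61902685  96.        ]
top [ 372.00306827  -33.06308242 1064.5700208 ]
side [ 465.13963587 -771.63330003 1037.70095409]
top [380.0, 201.8, 397.8, 218.6]
side [305.9, 257.6, 323.2, 268.3]
```

Request:
jog_arm(series="0 0 0 0.08 -0.08 0 0;0 0 0 0.16 -0.16 0 0;0 0 0 0.24 -0.24 0 0;0 0 0 0.32 -0.32 0 0;0 0 0 0.4 -0.4 0 0;0 0 0 0.48 -0.48 0 0;0 0 0 0.56 -0.56 0 0;0 0 0 0.64 -0.64 0 0;0 0 0 0.72 -0.72 0 0;0 0 0 0.78 -0.78 0 0", grip_force=30)

```text
t: 2.0
eef_pos: [316.7, -314.7, 231.4]
tool_rot: [3.142, -0.0, 0.43]
contact_force: [0.5, 0.9, -0.7]
gripper_width: -0.0
finger_force: 0.0
```

Request:
jog_arm(series="0 0 0 0.08 -0.08 0 0;0 0 0 0.16 -0.16 0 0;0 0 0 0.24 -0.24 0 0;0 0 0 0.32 -0.32 0 0;0 0 0 0.4 -0.4 0 0;0 0 0 0.48 -0.48 0 0;0 0 0 0.56 -0.56 0 0;0 0 0 0.64 -0.64 0 0;0 0 0 0.72 -0.72 0 0;0 0 0 0.78 -0.78 0 0")

```text
t: 3.0
eef_pos: [393.5, -107.9, 231.5]
tool_rot: [3.141, -0.0, 0.431]
contact_force: [0.3, -0.9, 0.3]
gripper_width: 0.3
finger_force: 0.0
```

Request:
jog_arm(series="0 0 0.02 0.08 -0.08 0 0;0 0 0.04 0.16 -0.16 0 0;0 0 0.06 0.24 -0.24 0 0;0 0 0.08 0.32 -0.32 0 0;0 0 0.1 0.4 -0.4 0 0;0 0 0.12 0.48 -0.48 0 0;0 0 0.14 0.56 -0.56 0 0;0 0 0.16 0.64 -0.64 0 0;0 0 0.17 0.72 -0.72 0 0;0 0 0.17 0.72 -0.76 0 0")

```text
t: 4.0
eef_pos: [461.5, 90.5, 231.5]
tool_rot: [-3.141, -0.001, 0.165]
contact_force: [0.1, -0.4, -0.5]
gripper_width: -0.1
finger_force: 0.0
```

```bash
python3 - <<'E'
from h import *
cv2.imwrite("pics/w0.png",arm.camera("wrist"))
for p in [(390,77,80),(503.5,95.7,96),(461.5,90.5,40)]: print(proj("wrist",p))
np.save("w0.npy",np.hstack([cal("wrist")[1],cal("wrist")[2][:,None]]))
E
```

```text
[325.1405193  256.54263113]
[325.8368902  136.33589958]
[323.50505422 172.32188429]
```

View pics/w0.png

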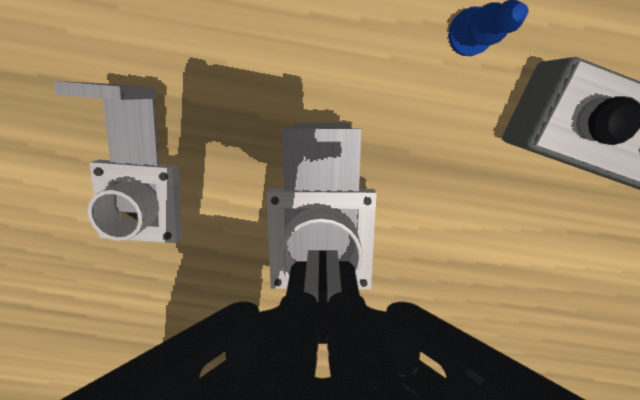

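```bash
python3 - <<'E'
from h import *
a=cv2.imread("pics/w0.png")[100:300,250:400]
a=cv2.convertScaleAbs(a,alpha=1.2,beta=20)
cv2.imwrite("pics/w1.png",cv2.resize(a,None,fx=3,fy=3,interpolation=3))
c,s=np.cos(.163),np.sin(.163)
for d,y,z in[(108,25,96),(108,-25,96),(108,25,40),(108,-25,40),(55,55,45),(55,-55,45),(0,0,80)]:
    print(d,y,z,proj("wrist",(390+d*c-y*s,77+d*s+y*c,z)))
print(proj("wrist",arm.state()["eef_pos"]))
E
```

```text
108 25 96 [294.9975479  145.03530056]
108 -25 96 [356.68099919 145.16770475]
108 25 40 [299.52314271 136.5641693 ]
108 -25 40 [351.26069365 136.67324999]
55 55 45 [270.1656189  190.68207319]
55 -55 45 [380.21849039 190.94093841]
0 0 80 [325.1405193  256.54263113]
[322.9943913  265.99919195]
```

View pics/w1.png

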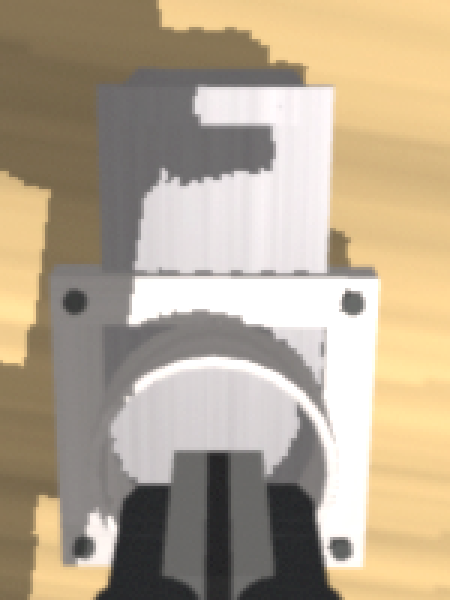

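The wrist crop shows the tab top at pixel v ≈ 129–142 and its far foot at u 293–351. The fingers, at u 323, are centred on it, and the gap between collar and tab is clear.

Request:
jog_arm(series="0 0 0 0 0 0.1 0;0 0 0 0 0 0.2 0;0 0 0 0 0 0.3 0;0 0 0 0 0 0.4 0;0 0 0 0 0 0.5 0;0 0 0 0 0 0.6 0;0 0 0 0 0 0.7 0;0 0 0 0 0 0.77 0;0 0 0 0 0 0.82 0;0 0 0 0 0 0.84 0")

```text
t: 5.05
eef_pos: [459.8, 88.5, 62.4]
tool_rot: [-3.142, 0.002, 0.162]
contact_force: [0.1, 0.4, 0.5]
gripper_width: -0.2
finger_force: 0.0
```

Request:
jog_arm(series="0 0 0 0.05 0 0 0;0 0 0 0.1 0 0 0;0 0 0 0.14 0 0 0;0 0 0 0.18 0 0 0;0 0 0 0.22 0 0 0;0 0 0 0.26 0 0 0;0 0 0 0.3 0 0 0;0 0 0 0.34 0 0 0;0 0 0 0.37 0 0 0;0 0 0 0.4 0 0 0")

```text
t: 6.05
eef_pos: [540.2, 102.0, 63.2]
tool_rot: [3.141, 0.0, 0.163]
contact_force: [-3.5, -2.4, 2.0]
gripper_width: 0.0
finger_force: 1.9
```

Request:
jog_arm(series="0 0 0 0.01 0 0 0;0 0 0 0.02 0 0 0;0 0 0 0.03 0 0 0;0 0 0 0.04 0 0 0;0 0 0 0.05 0 0 0;0 0 0 0.055 0 0 0;0 0 0 0.06 0 0 0;0 0 0 0.065 0 0 0;0 0 0 0.07 0 0 0;0 0 0 0.07 0 0 0")

```text
t: 7.05
eef_pos: [553.7, 104.4, 63.2]
tool_rot: [-3.141, -0.0, 0.163]
contact_force: [-2.4, -2.7, -0.2]
gripper_width: 0.1
finger_force: 1.2
```

Request:
jog_arm(series="0 0 0 0.002 0 0 0;0 0 0 0.004 0 0 0;0 0 0 0.006 0 0 0;0 0 0 0.008 0 0 0;0 0 0 0.01 0 0 0;0 0 0 0.01 0 0 0;0 0 0 0.012 0 0 0;0 0 0 0.014 0 0 0;0 0 0 0.015 0 0 0;0 0 0 0.015 0 0 0")

```text
t: 8.05
eef_pos: [556.5, 104.8, 63.2]
tool_rot: [-3.142, 0.0, 0.163]
contact_force: [-2.1, -2.8, -0.4]
gripper_width: -0.1
finger_force: 1.4
```

Request:
jog_arm(series="0 0 0 0.002 0 0 0;0 0 0 0.004 0 0 0;0 0 0 0.006 0 0 0;0 0 0 0.008 0 0 0;0 0 0 0.01 0 0 0;0 0 0 0.01 0 0 0;0 0 0 0.012 0 0 0;0 0 0 0.014 0 0 0;0 0 0 0.015 0 0 0;0 0 0 0.015 0 0 0")

```text
t: 9.05
eef_pos: [557.6, 105.0, 63.2]
tool_rot: [3.142, 0.004, 0.163]
contact_force: [-7.9, -4.0, 4.0]
gripper_width: -0.1
finger_force: 4.2
```

Request:
jog_arm(series="0 0 0 0.002 0 0 0;0 0 0 0.004 0 0 0;0 0 0 0.006 0 0 0;0 0 0 0.008 0 0 0;0 0 0 0.01 0 0 0;0 0 0 0.01 0 0 0;0 0 0 0.01 0 0 0;0 0 0 0.01 0 0 0;0 0 0 0.01 0 0 0;0 0 0 0.01 0 0 0")

```text
t: 10.05
eef_pos: [557.6, 105.0, 63.2]
tool_rot: [3.142, 0.009, 0.163]
contact_force: [-13.3, -4.7, 9.4]
gripper_width: 0.3
finger_force: 7.0
```

The tab has stopped moving and the force is rising, so the blade is at its stop. Backing off and rising.

Request:
jog_arm(series="0 0 0 -0.02 0 0 0;0 0 0 -0.06 0 0 0;0 0 0 -0.12 0 0 0;0 0 0 -0.15 0 -0.05 0;0 0 0 -0.15 0 -0.15 0;0 0 0 -0.15 0 -0.3 0;0 0 0 -0.15 0 -0.45 0;0 0 0 -0.15 0 -0.6 0;0 0 0 -0.15 0 -0.7 0;0 0 0 -0.15 0 -0.7 0")

```text
t: 11.05
eef_pos: [535.3, 101.2, 208.6]
tool_rot: [3.141, -0.011, 0.163]
contact_force: [0.4, -0.1, -0.2]
gripper_width: 0.1
finger_force: 0.0
```

Request:
jog_arm(series="0 0 0 0 0.1 0 0;0 0 0 0 0.2 0 0;0 0 0 0 0.3 0 0;0 0 0 0 0.4 0 0;0 0 0 0 0.5 0 0;0 0 0 0 0.6 0 0;0 0 0 0 0.7 0 0;0 0 0 0 0.75 0 0;0 0 0 0 0.8 0 0;0 0 0 0 0.8 0 0")

```text
t: 12.05
eef_pos: [557.7, -57.8, 202.8]
tool_rot: [-3.141, 0.0, 0.162]
contact_force: [-0.2, 0.4, -1.8]
gripper_width: 0.1
finger_force: 0.0
```

```bash
python3 - <<'E'
from h import *
im=arm.camera("top")[110:320,140:460]; w=arm.camera("wrist")
im=cv2.resize(im,None,fx=1.25,fy=1.25); w=cv2.resize(w,(400,250))
h=np.zeros((520,400,3),np.uint8);h[:im.shape[0]]=im;h[270:]=w
cv2.imwrite("pics/tw.png",h)
cv2.imwrite("pics/w2.png",arm.camera("wrist"))
for b in ("square_button_top","mushroom_button_top","small_button_top"):
  for r in arm.boxes_of("wrist",b)[:2]:
    e=r["extent"];print(b,np.round(e),r["conf"],ray("wrist",((e[0]+e[2])/2,(e[1]+e[3])/2),84))
s=arm.state();print(s["t"],s["eef_pos"],s["contact_force"])
print(proj("wrist",(544.5,-213,84)))
E
```

```text
square_button_top [478. 211. 529. 254.] 0.75 [ 549.16683584 -208.98021077   84.        ]
mushroom_button_top [401. 185. 450. 233.] 0.97 [ 558.54969003 -140.13502637   84.        ]
small_button_top [553. 242. 587. 269.] 0.77 [ 538.15777183 -271.30919437   84.        ]
12.35 [557.67156811 -56.39112462 203.3013685 ] [0.64771745 0.61730045 0.61563207]
[506.01853251 238.43681461]
```

View pics/tw.png

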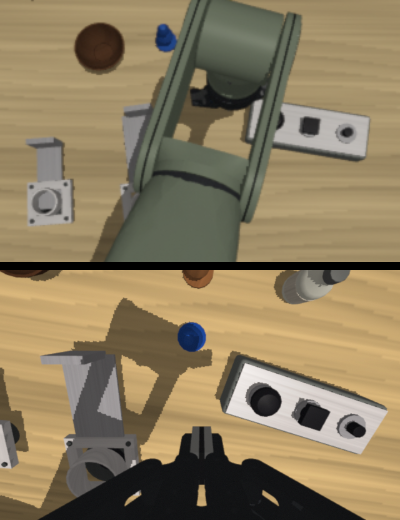

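View pics/w2.png

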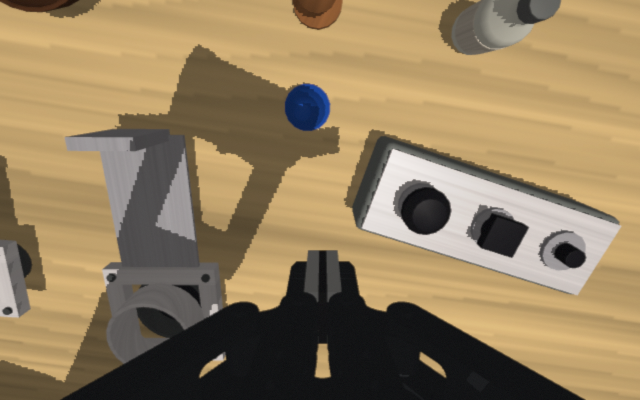

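The wide blade is drawn out. The square cap at (503,235) lies between the mushroom (425,210) and the small round button (568,253), and it matches the position I worked out. This crop confirms it as the target.

Request:
jog_arm(series="0 0 0.02 -0.03 0.1 0 0;0 0 0.04 -0.05 0.2 0 0;0 0 0.06 -0.08 0.3 0 0;0 0 0.08 -0.1 0.4 0 0;0 0 0.1 -0.12 0.5 0 0;0 0 0.12 -0.14 0.6 0 0;0 0 0.15 -0.17 0.7 0 0;0 0 0.18 -0.19 0.76 0 0;0 0 0.2 -0.19 0.76 0 0;0 0 0.2 -0.19 0.76 0 0")

```text
t: 13.35
eef_pos: [544.8, -213.2, 203.3]
tool_rot: [-3.141, 0.0, -0.152]
contact_force: [0.5, 0.7, 0.6]
gripper_width: -0.0
finger_force: 0.0
```

Request:
jog_arm(series="0 0 0 0 0 0.08 0;0 0 0 0 0 0.16 0;0 0 0 0 0 0.24 0;0 0 0 0 0 0.32 0;0 0 0 0 0 0.38 0;0 0 0 0 0 0.44 0;0 0 0 0 0 0.49 0;0 0 0 0 0 0.52 0;0 0 0 0 0 0.53 0;0 0 0 0 0 0.53 0")

```text
t: 14.35
eef_pos: [544.9, -213.3, 97.2]
tool_rot: [-3.142, 0.0, -0.151]
contact_force: [0.6, 0.3, -0.2]
gripper_width: -0.2
finger_force: 0.0
```

```bash
python3 - <<'E'
from h import *
w=arm.camera("wrist");cv2.imwrite("pics/w3.png",cv2.resize(w[120:320,200:450],None,fx=2,fy=2))
s=arm.state();print(s["t"],s["eef_pos"],s["tool_rot"],s["contact_force"])
print(proj("wrist",(544.5,-213,84)),proj("wrist",s["eef_pos"]))
E
```

```text
14.4 [ 545.22409709 -213.47555295   97.6762454 ] [ 3.14133316e+00 -7.65915667e-04 -1.51445795e-01] [0.9536929  0.00906931 0.18158443]
[321.87922131 254.20498131] [322.58635078 265.83412475]
```

View pics/w3.png

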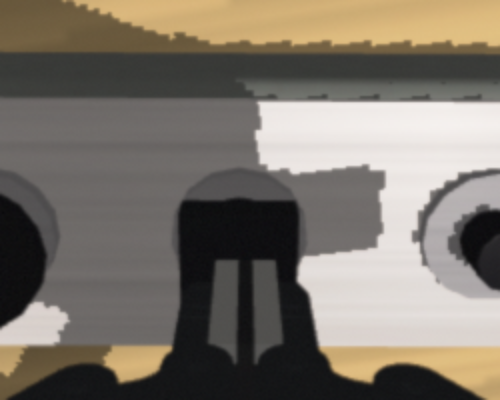

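The fingertips are centred over the square cap, with the mushroom and the small button well clear. Pressing slowly.

Request:
jog_arm(series="0 0 0 0 0 0.03 0;0 0 0 0 0 0.05 0;0 0 0 0 0 0.06 0;0 0 0 0 0 0.07 0;0 0 0 0 0 0.075 0;0 0 0 0 0 0.08 0;0 0 0 0 0 0.085 0;0 0 0 0 0 0.09 0;0 0 0 0 0 0.095 0;0 0 0 0 0 0.095 0")

```text
t: 15.4
eef_pos: [544.7, -213.2, 78.3]
tool_rot: [-3.141, 0.0, -0.151]
contact_force: [-3.6, 1.3, 5.0]
gripper_width: 0.1
finger_force: 2.5
```

Request:
jog_arm(series="0 0 0 0 0 0.002 0;0 0 0 0 0 0.004 0;0 0 0 0 0 0.006 0;0 0 0 0 0 0.008 0;0 0 0 0 0 0.009 0;0 0 0 0 0 0.01 0;0 0 0 0 0 0.011 0;0 0 0 0 0 0.012 0;0 0 0 0 0 0.012 0;0 0 0 0 0 0.012 0")

```text
t: 16.4
eef_pos: [544.7, -213.2, 77.0]
tool_rot: [-3.142, 0.001, -0.151]
contact_force: [-4.8, 1.8, 10.5]
gripper_width: -0.2
finger_force: 5.1
```

The button is fully down: z 77.0 and the force is past 6 N. Withdrawing now.

Request:
jog_arm(series="0 0 0 0 0 -0.02 0;0 0 0 0 0 -0.05 0;0 0 0 0 0 -0.1 0;0 0 0 0 0 -0.18 0;0 0 0 0 0 -0.28 0;0 0 0 0 0 -0.4 0;0 0 0 0 0 -0.52 0;0 0 0 0 0 -0.64 0;0 0 0 0 0 -0.72 0;0 0 0 0 0 -0.75 0")

```text
t: 17.4
eef_pos: [546.5, -214.1, 228.8]
tool_rot: [3.14, -0.005, -0.151]
contact_force: [0.2, -0.3, -0.4]
gripper_width: -0.3
finger_force: 0.0
```

Request:
jog_arm(series="0 0 0 -0.05 0.1 0 0;0 0 0 -0.1 0.2 0 0;0 0 0 -0.15 0.3 0 0;0 0 0 -0.2 0.4 0 0;0 0 0 -0.25 0.5 0 0;0 0 0 -0.3 0.6 0 0;0 0 0 -0.35 0.7 0 0;0 0 0 -0.4 0.8 0 0;0 0 0 -0.4 0.9 0 0;0 0 0 -0.4 0.9 0 0")

```text
t: 18.4
eef_pos: [438.2, -381.6, 225.4]
tool_rot: [3.141, -0.0, -0.154]
contact_force: [0.0, -0.2, 0.6]
gripper_width: -0.1
finger_force: 0.0
```

```bash
python3 - <<'E'
from h import *
a=arm.camera("top")[110:320,140:460]; cv2.imwrite("pics/top2.png",cv2.resize(a,None,fx=2.5,fy=2.5,interpolation=3))
s=arm.state();print(s["t"],s["eef_pos"],s["contact_force"])
c,s_=np.cos(.163),np.sin(.163)
for y in(25,-25):
  for d in (180,190):
    print(y,d,(proj("top",(390+d*c-y*s_,78+d*s_+y*c,96))-[140,110])*2.5)
E
```

```text
18.45 [ 438.64767518 -380.16242035  225.40576491] [-0.25584851  0.10016814  0.52158594]
25 180 [246.6873393  223.15500603]
25 190 [245.3650656  212.54984119]
-25 180 [301.12908846 214.97966541]
-25 190 [299.70458182 204.41260096]
```

View pics/top2.png

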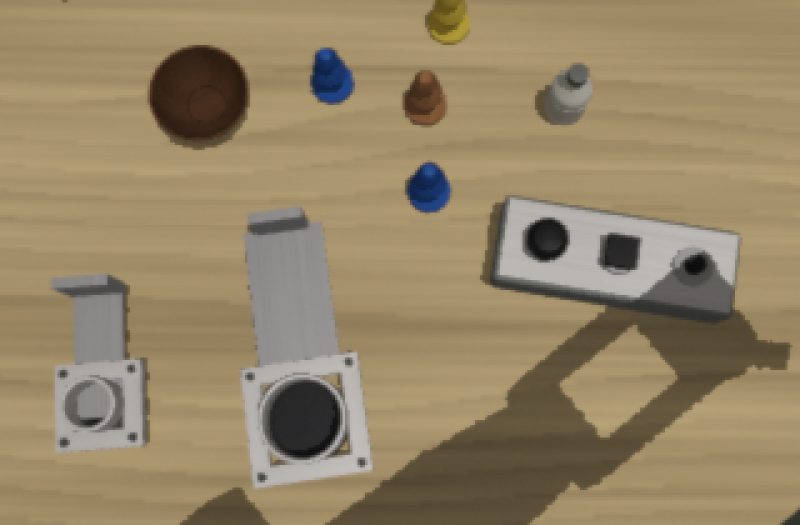

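The wide port is fully open, with the collar at crop (302,418) dark and the tab top at about (276,214), where I predicted it. The square button is up at (621,250) and everything else is where it was. Handing in.

```bash
python3 -c "
from plant import arm
print(arm.sign_off())"
```

```text
the job is handed in; nothing more can be done
None
```

The wide gate was pushed open to its stop, the square button was pressed fully down and came up again, and the arm withdrew clear; the job was handed in at about 18.5 s, though sign-off returned no verdict.

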